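Back off a left-hand index knob and advance the blank in a drilling jig

ROBOT

A 7-joint arm with a two-finger parallel gripper is mounted at the origin on the work surface. World frame = base frame: x ahead of the robot, y to its left, z up, the work surface at z = 0. Lengths are in m, angles in rad, forces in N, time in s.
With the tool pointing down it reaches from about 0.425 to 0.95 m from the base axis. Payload 4.7 kg.
Tool frame: the origin (TCP) lies between the finger pads; the fingertips stand ahead of it and the grasp point (between the pads) is the TCP (ctrl.tip_extent is the z of the fingertips in the tool frame, in m); z points along the fingers, x is the direction in which the jaws open and shut, and the axes are right-handed (so a half turn about z gives the same grasp; the last joint's range is limited). The gripper opens to 85 mm and grips with 20 to 120 N. Pads are 22 mm wide; open, the fingers measure 114 mm over their backs; the gripper's body (76 mm by 85 mm) begins 54 mm behind the grasp point. The pads swing forward as they close: fully open they stand 13 mm farther back than shut.
Start: joints at [-1.202, 0.469, -0.049, 1.532, 0.024, 1.141, -0.082], TCP at [0.261, 0.622, 0.25] pointing down, gripper open.
Joint ranges: [-2.59, 2.59], [-0.33, 1.99], [-1.39, 1.29], [0.1, 2.45], [-1.04, 4.18], [0.21, 1.99], [-2.66, 2.66]. Speed limits (rad/s): [2.57, 2.57, 3.14, 3.14, 3.14, 3.14, 3.14].

INTERFACE

Orientations are given as a unit quaternion [w, x, y, z].
In Python, from cell import ctrl gives the robot as it stands.
- The arm moves only by the shell command python3 -m inch 'ROWS' [FORCE]. ROWS is text: rows parted by semicolons, each of 7 numbers parted by spaces: the shift along the world's x, y, z in units of 40 mm (1.0 is 40 mm), then the turn, a rotation vector about the world's x, y, z in units of 8 degrees (1.0 is 8 degrees), then the closure in counts, from 0 (fully open) to 255 (shut). A call has 1 to 8 rows; each row is the pose to reach, as a shift and turn from the pose commanded when the call began; what a row does not reach only later rows make up. A row lasts 1/10 s, in which the tool goes at most 50 mm and 8.59 degrees, less where a joint would pass 70% of its speed; a pose out of reach is approached as far as the arm can. A call with a gripper value outside its range is refused whole. The fingers move at their own pace and stop on an object; FORCE is the grip in N (left out, the last holds). Time passes only in rows, so rows that repeat a pose let the fingers close. It gives the time, the measured TCP pose, the force and the opening at its end, in the units of the state.
- ctrl.read_state(): the state, without advancing time (a new reading comes with each control period).
- ctrl.camera(name): name is "scene" or "top" or "wrist"; returns a dict with "frame" (420x560x3 uint8, red, green, blue), "depth" (420x560 float32, m along the optical axis (not along the pixel's ray), 0 where there is no reading), "fx", "fy", "cx", "cy" (pixels), "k1" (the pictures are not rectified: a ray, as slopes to the right and down, at radius r is drawn at 1 + k1 r^2 times it, then the intrinsics apply), "R" (3x3) and "t" (3): a world point X has camera coordinates R X + t. Camera axes: x right, y down, z forward; pixel columns grow to the right and rows downward; lengths in m; the calibration is good to about 2 mm. A picture is of the moment at which its call begins.
- ctrl.finish_job(): hands the job in, once; it reports no verdict.
The state is a dict: "clock": time; "joint_pos": joint angles; "qd": joint speeds; "joint_torque": joint torques, N m; "position": TCP position; "eef_rot": TCP orientation; "force": force on the tool from outside, world axes, zero at the start; "moment": the same for the moment, N m; "gripper_width": finger opening in m.
Only numpy, scipy, OpenCV 4.12 (cv2) and the standard library are available. Lean on these libraries where they do the work, as an engineer would, in place of code of your own. Each camera call takes 0.05 s, during which the arm holds its last target.

TASK

The hardwood blank in the drilling jig is held by an index pin whose knob has a left-hand thread: loosen it by turning the knob clockwise (seen from above) until you feel it come up against its end stop, without forcing it past. Then slide the blank along its guide rails, away from the bridge, and press it firmly but gently against the steel end stop for a moment; leave it lying there flat and fully home, let go, and leave the other things on the bench alone.

Things in the scene. Friction and masses are not known exactly. Their poses are not given: they have to be found in the camera images.
- jig: Jig fixed to the bench. Origin at bench level below the knob axis; y along the rails to the end stop, x across. Board 150 x 335 x 12 mm, y -110 to +225 mm. Rails: tops 20 mm above bench, outer faces at x +-38.5 mm, 1.5 mm play each side of the blank. Steel bridge over y = 0: 94 (x) x 34 (y) mm, top 83 mm above bench, carries the knob.
- stop: Rigid steel end stop across the rails' far end: 77 (x) x 28 (y) mm, top 28 mm above bench. Origin at the foot of the face that looks to the bridge, which the blank must bear on, 12 mm above bench; axes as the jig. Pressing home takes more than 4 N held 0.3 s; over 30 N is ramming.
- knob_grip (a point): On the knob's axis at grip height, 119 mm above bench. Knob: aluminium disc 44 mm across, and on it an upright black bar 46 mm long, 15 mm thick, from 97 to 127 mm above bench. x along the bar, y across it, z up; it turns with the knob. The knob stays at one height as it turns.
- screw (a joint): Turn of the screw that the knob drives, rad; grows clockwise seen from above (loosening, left-hand thread). Starts at 0.05 to 0.5; its end stop lies somewhere from 2.6 to 3.0, to be found by feel. Friction is 0.12 N m up to there; at the stop the screw itself turns no further. The pin rises 3 mm per rad of it.
- knob (a joint): Twist of the knob against the screw, rad, clockwise positive, 0 when slack: the knob sits on the screw through a stiff rubber insert that gives 0.2 rad per N m. So the knob turns with the screw, about 0.02 rad ahead of it, and beyond the end stop only by straining the insert: over 0.25 rad (1.25 N m), either way, is forcing it.
- pin: Steel index pin, 10 mm across, under the bridge on the knob's axis, raised by the knob. Origin at the centre of its lower end. At knob value 0 it reaches 6.5 mm into the blank's hole; about 2 mm clear of the blank with the knob at its end stop. Do not load it sideways by more than 20 N.
- blank_grip (a point): Where to hold the blank: on its centre line, 48 mm above bench (36 above its underside), 22 mm behind its front end. Hardwood bar 220 long (y) x 42 wide (x) x 50 mm high, 0.2 to 0.42 kg, lying on the base board between the rails; two 13 mm holes in its top. y points along it to the end stop.
- blank_front (a point): Middle of the lower edge of the blank's front end face, which goes against the end stop; 22 mm ahead of and 36 mm below point blank_grip. At the start 70 mm short of the stop's face.
- screw_jar_center (a point): Bystander: small glass jar with steel lid, 56 mm in diameter, 70 mm high; its centre.
- spanner: Bystander: steel spanner 160 mm long, 38 mm wide, 8 mm thick, lying flat; origin at the middle of its underside.
- push_stick: Bystander: wooden stick 30 x 120 x 18 mm, lying flat; origin at the middle of its underside, long along its y.
Things that resemble listed ones, but are neither listed nor needed, are in the scene too. What is shaped like the part that bears blank_grip but green is not meant.

How it is judged:
By the outcome, as a careful person would: the job done as asked, in the order asked, and still so for the second after the job is handed in, with the robot touching nothing.
It also fails if it takes over 69 s, if anything falls off the work surface, if the arm or the gripper's body presses on something with over 40 N, if the wrist force passes 120 N, or if a joint passes its speed limit or range.

## Working session

There is one attempt and no reset: what is moved stays moved. The work goes in short steps, Python scripts to look and compute and a shell command to move; the robot and the scene stay as the last step left them, time stands still between calls to the robot, and variables do not carry over. Pictures are saved under pics/ and viewed, and the job is handed in when it is done.

```bash
ls; mkdir -p pics
cat > h.py <<'E'
import numpy as np, cv2
from cell import ctrl
def shot(n,f):
    c=ctrl.camera(n); cv2.imwrite('pics/'+f+'.png',c['frame'][:,:,::-1]); np.save('pics/'+f+'.npy',c,allow_pickle=True); return c
def load(f): return np.load('pics/'+f+'.npy',allow_pickle=True).item()
def ray(c,u,v):
    K=np.array([[c['fx'],0,c['cx']],[0,c['fy'],c['cy']],[0,0,1]])
    xd=(u-c['cx'])/c['fx']; yd=(v-c['cy'])/c['fy']; x,y=xd,yd
    for _ in range(20):
        r=x*x+y*y; x=xd/(1+c['k1']*r); y=yd/(1+c['k1']*r)
    R=np.array(c['R']);t=np.array(c['t'])
    return -R.T@t, R.T@np.array([x,y,1.])
def onz(c,u,v,z):
    o,d=ray(c,u,v); return o+d*(z-o[2])/d[2]
def pt(c,u,v):
    o,d=ray(c,u,v); return o+d*float(c['depth'][int(round(v)),int(round(u))])
def st():
    s=ctrl.read_state()
    for k in ['clock','joint_pos','position','eef_rot','force','moment','gripper_width']: print(k,np.round(s[k],4))
E
python3 - <<'E'
from h import *
for n in ['scene','top','wrist']:
    c=shot(n,n+'0'); print(n,c['fx'],c['k1'],c['t'])
st(); print(ctrl.tip_extent)
E
```

```text
pics
scene 526.6492661526527 -0.06466745048148242 [ 0.45824606 -0.25200434  1.39773117]
top 394.6222933219548 0.006978252326451914 [-0.02106059  0.59483166  0.90562582]
wrist 316.80930385633263 0.02080808625392521 [-0.67367142 -0.03529495  0.37922697]
clock 0.15
joint_pos [-1.2019  0.4693 -0.0486  1.5334  0.0241  1.141  -0.0823]
position [0.2613 0.6219 0.2495]
eef_rot [ 4.000e-04  8.329e-01  5.535e-01 -6.000e-04]
force [ 0.1176  0.2459 -0.9097]
moment [ 0.0369 -0.0861  0.0179]
gripper_width 0.0856
0.019
```

View pics/top0.png

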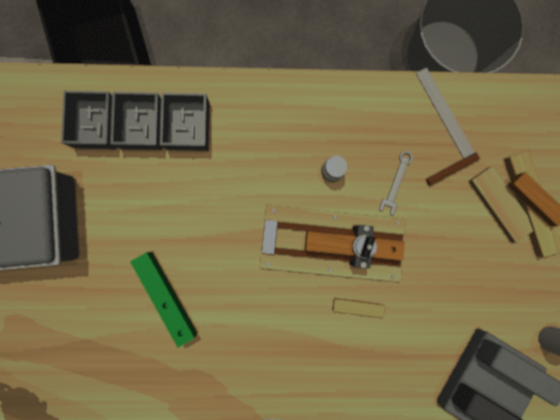

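View pics/scene0.png

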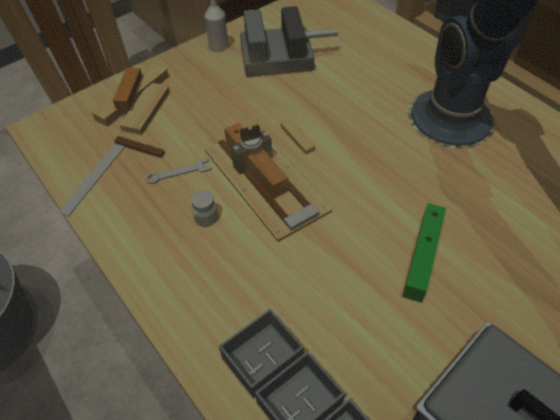

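View pics/wrist0.png

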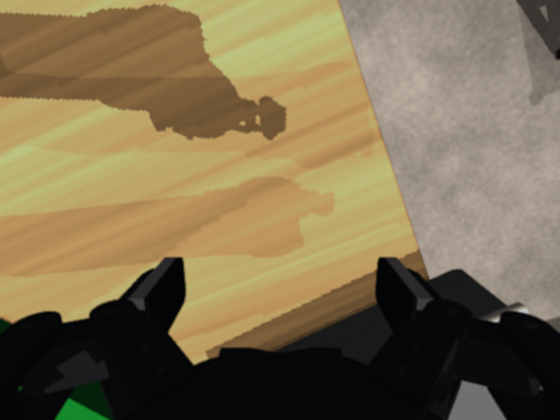

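The top view shows the jig at the centre: steel stop near (269,237), orange blank from (306,243) to (403,250), and bridge with knob at (365,246). The jar is at (335,168), the spanner at (397,183) and the push stick at (358,308). I'll zoom in for measuring.

Run:
```python
from h import *
c=load('top0'); f=c['frame'][195:290,250:415,::-1]
cv2.imwrite('pics/topz.png',cv2.resize(np.clip(f*1.5,0,255).astype('uint8'),None,fx=4.8,fy=4.8,interpolation=cv2.INTER_CUBIC))
for u,v in [(269,237),(320,243),(365,246),(372,238),(358,308),(335,168)]: print(u,v,pt(c,u,v).round(4))
# orange mask
h=cv2.cvtColor(c['frame'],cv2.COLOR_RGB2HSV)
for p in [(320,243),(395,250),(290,240),(269,237),(372,240),(365,246),(357,246)]: print(p,h[p[1],p[0]],c['frame'][p[1],p[0]])
c=load('scene0'); f=c['frame'][110:245,195:340,::-1]
cv2.imwrite('pics/scz.png',cv2.resize(np.clip(f*1.5,0,255).astype('uint8'),None,fx=4.4,fy=4.4,interpolation=cv2.INTER_CUBIC))
```

```text
269 237 [0.5318 0.0113 0.0281]
320 243 [ 0.5194 -0.103   0.0612]
365 246 [ 0.5148 -0.1898  0.1208]
372 238 [ 0.5316 -0.2036  0.1247]
358 308 [ 0.3687 -0.1978  0.0165]
335 168 [ 0.6879 -0.1353  0.0694]
(320, 243) [ 15 180 142] [142  92  42]
(395, 250) [ 15 168  94] [94 62 32]
(290, 240) [ 23 108 144] [144 130  83]
(269, 237) [ 90   7 148] [144 148 148]
(372, 240) [15 29 35] [35 33 31]
(365, 246) [20 35 22] [22 21 19]
(357, 246) [ 98   7 142] [138 141 142]
```

View pics/topz.png

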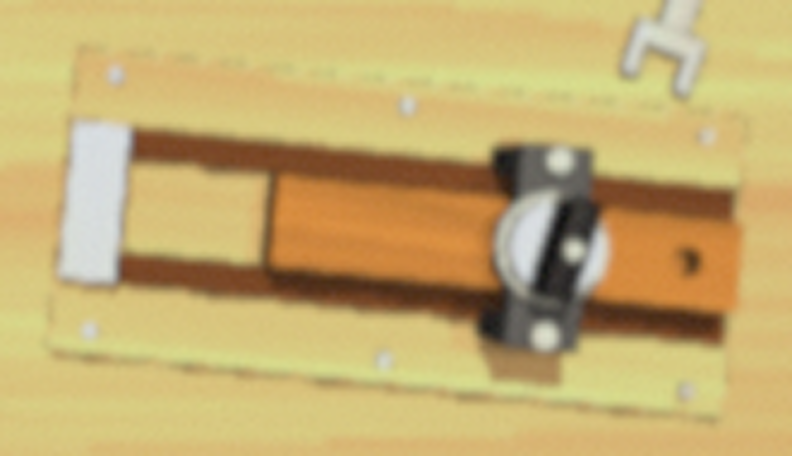

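View pics/scz.png

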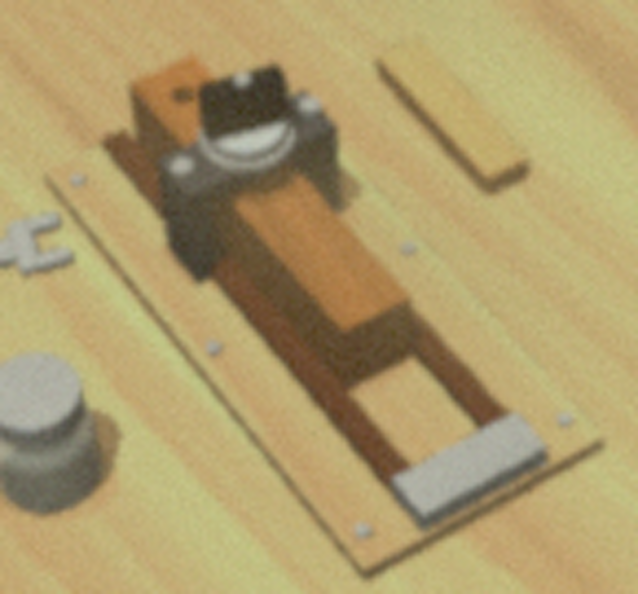

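```bash
cat > m1.py <<'E'
from h import *
c=load('top0')
def Z(x,y): return 250+x/4.8-0.4,195+y/4.8-0.4
S=[onz(c,*Z(*p),.028) for p in [(72,120),(132,126),(118,284),(58,280)]]
B=[onz(c,*Z(*p),.012) for p in [(80,47),(748,113),(720,418),(50,350)]]
W=[onz(c,*Z(*p),.062) for p in [(276,172),(268,270),(735,312),(742,226)]]
for n,q in zip('SBW',(S,B,W)):
    q=np.array(q); print(n,q.round(4).tolist()); print([round(float(np.linalg.norm(q[i]-q[(i+1)%4])),4) for i in range(4)])
# y direction: to stop; board edges
yb=(B[0]-B[1])+(B[3]-B[2]); print('yaw y-dir board',np.degrees(np.arctan2(yb[1],yb[0])))
yw=(W[0]-W[3])+(W[1]-W[2]); print('blank',np.degrees(np.arctan2(yw[1],yw[0])))
xs=(S[0]-S[3])+(S[1]-S[2]); print('stop across',np.degrees(np.arctan2(xs[1],xs[0])))
y=yb/np.linalg.norm(yb); x=np.array([y[1],-y[0],0])
ctr=sum(B)/4; o=ctr-y*0.0575; print('jig origin from board',o, 'x',x,'y',y)
sf=(S[1]+S[2])/2; print('stop face mid',sf,'-> origin',sf-y*.197)
wf=(W[0]+W[1])/2; print('blank front',wf,'gap',(sf-wf)@y,'lat',(wf-o)@x, 'grip',wf-y*.022)
# bar by dark pixels
u,v=np.meshgrid(range(345,390),range(225,268)); 
P=np.array([pt(c,a,b) for a,b in zip(u.ravel(),v.ravel())]); col=c['frame'][v.ravel(),u.ravel()].max(1)
m=(P[:,2]>.108)&(np.linalg.norm(P[:,:2]-o[:2],axis=1)<.04)
Q=np.array([onz(c,a,b,.127) for a,b in zip(u.ravel()[m],v.ravel()[m])])
print('n',m.sum(),'z',np.percentile(P[m,2],[10,50,90]))
r=cv2.minAreaRect((Q[:,:2]*1000).astype(np.float32)); print(r)
E
python3 m1.py
```

```text
S [[0.572, 0.022, 0.028], [0.5694, -0.0071, 0.028], [0.4932, -0.0011, 0.028], [0.4949, 0.0278, 0.028]]
[0.0292, 0.0764, 0.0289, 0.0773]
B [[0.6088, 0.0187, 0.012], [0.5797, -0.3135, 0.012], [0.4296, -0.2977, 0.012], [0.4603, 0.0316, 0.012]]
[0.3335, 0.151, 0.3307, 0.1491]
W [[0.5472, -0.0738, 0.062], [0.5017, -0.0703, 0.062], [0.484, -0.2889, 0.062], [0.5241, -0.2927, 0.062]]
[0.0457, 0.2193, 0.0402, 0.2201]
yaw y-dir board 84.83667987704837
blank 84.67956020996594
stop across -4.397748573268407
jig origin from board [ 0.51443061 -0.19749049  0.012     ] x [ 0.99594222 -0.08999501  0.        ] y [0.08999501 0.99594222 0.        ]
stop face mid [ 0.53131434 -0.00406215  0.028     ] -> origin [ 0.51358533 -0.20026277  0.028     ]
blank front [ 0.52443366 -0.07206287  0.062     ] gap 0.06834401354207253 lat -0.0013254009476839678 grip [ 0.52245377 -0.0939736   0.062     ]
n 196 z [0.11448396 0.12493936 0.12758983]
((513.4723510742188, -194.0323028564453), (18.391817092895508, 45.465816497802734), 71.07487487792969)
```

Measurements agree with the given sizes (board 335×150, blank 220, gap ≈70). The jig origin is about (0.514,-0.199), the y axis is at about 84.9°, and the bar lies at about -20 to -25°. The current yaw of 67° is already nearly across the bar, so I'll move over the knob with it unchanged.

```bash
python3 -m inch '0.6 -1.1 0 0 0 0 0; 1.2 -2.2 0 0 0 0 0; 1.8 -3.3 0 0 0 0 0; 2.4 -4.4 0 0 0 0 0; 3 -5.5 0 0 0 0 0; 3.6 -6.6 0 0 0 0 0; 4.2 -7.7 0 0 0 0 0; 4.8 -8.8 0 0 0 0 0' && python3 -m inch '0.2 -1.2 0 0 0 0 0; 0.4 -2.4 0 0 0 0 0; 0.6 -3.6 0 0 0 0 0; 0.8 -4.8 0 0 0 0 0; 1 -6 0 0 0 0 0; 1.1 -7.2 0 0 0 0 0; 1.2 -8.4 0 0 0 0 0; 1.3 -9.6 0 0 0 0 0'; python3 -c "
from h import *
st()"
```

```text
clock: 0.95
position: [0.4535, 0.2692, 0.2504]
eef_rot: [-0.0, 0.833, 0.554, 0.0]
force: [0.8, 0.6, -0.1]
gripper_width: 0.0855
clock: 1.75
position: [0.5047, -0.1147, 0.2504]
eef_rot: [-0.0, 0.833, 0.554, 0.0]
force: [0.9, -0.2, -0.3]
gripper_width: 0.0855
clock 1.75
joint_pos [-0.155   0.2128  0.3493  1.92   -0.0852  1.0228  1.4046]
position [ 0.5047 -0.1147  0.2504]
eef_rot [-1.000e-04  8.328e-01  5.535e-01  2.000e-04]
force [ 0.9225 -0.2094 -0.3157]
moment [-0.05   -0.1156  0.0011]
gripper_width 0.0855
```

```bash
python3 -m inch '0.1 -1.05 0 0 0 0 0; 0.23 -2.1 0 0 0 0 0; 0.23 -2.1 0 0 0 0 0; 0.23 -2.1 0 0 0 0 0' ; python3 -c "
from h import *
st(); shot('wrist','w1'); shot('top','t1')
c=load('t1'); cv2.imwrite('pics/t1z.png',cv2.resize(c['frame'][190:300,290:440,::-1],None,fx=5,fy=5))"
```

```text
clock: 2.15
position: [0.5138, -0.1976, 0.25]
eef_rot: [-0.0, 0.834, 0.552, -0.0]
force: [0.6, 0.9, 0.7]
gripper_width: 0.0855
clock 2.15
joint_pos [-0.0297  0.2732  0.3933  1.8506 -0.1201  1.0418  1.5819]
position [ 0.5138 -0.1976  0.25  ]
eef_rot [-4.000e-04  8.336e-01  5.524e-01 -3.000e-04]
force [0.5881 0.8969 0.7178]
moment [0.0321 0.0137 0.0059]
gripper_width 0.0855
```

View pics/w1.png

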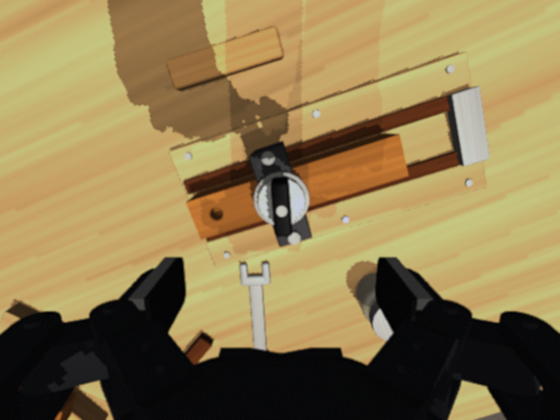

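The wrist view shows the knob's bar upright at about (282,202), on the disc, across the bridge. The jaws look well aligned with it.

Run:
```python
from h import *
c=load('w1'); f=c['frame'][135:255,230:340,::-1]
cv2.imwrite('pics/w1z.png',cv2.resize(np.clip(f*1.8,0,255).astype('uint8'),None,fx=5,fy=5,interpolation=cv2.INTER_CUBIC))
print('cam',-np.array(c['R']).T@np.array(c['t']))
```

```text
cam [ 0.45360443 -0.17243656  0.37444871]
```

View pics/w1z.png

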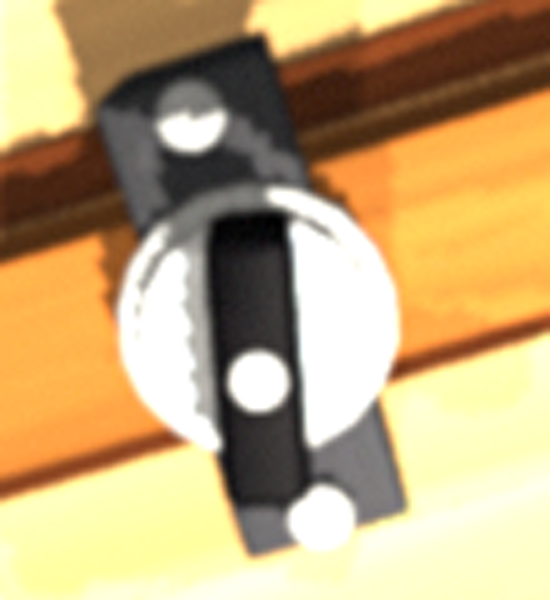

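Run:
```python
from h import *
c=load('w1')
Z=lambda x,y:(230+x/5-.4,135+y/5-.4)
P=lambda x,y,z:onz(c,*Z(x,y),z)
q=[P(*p,.127) for p in [(214,243),(289,243),(308,500),(235,505)]]
print(np.array(q).round(4).tolist(),[round(float(np.linalg.norm(q[i]-q[(i+1)%4])),4) for i in range(4)])
d=(q[0]-q[3])+(q[1]-q[2]); print('bar yaw',np.degrees(np.arctan2(d[1],d[0])), 'ctr',sum(q)/4,'dot',P(259,380,.127))
# disc: ellipse at z .097: left 118, right 400, top 185,
print('disc',P(118,320,.097),P(400,320,.097),(P(118,320,.097)+P(400,320,.097))/2)
print('bridge screws',P(190,117,.085),P(322,520,.085),(P(190,117,.085)+P(322,520,.085))/2)
s=ctrl.read_state(); 
from scipy.spatial.transform import Rotation as R
w=s['eef_rot']; m=R.from_quat([w[1],w[2],w[3],w[0]]).as_matrix(); print('tool x yaw',np.degrees(np.arctan2(m[1,0],m[0,0])),s['position'])
```

```text
[[0.4929, -0.1959, 0.127], [0.4976, -0.1849, 0.127], [0.5385, -0.1985, 0.127], [0.5347, -0.21, 0.127]] [0.0119, 0.0432, 0.0121, 0.044]
bar yaw 161.44644655425668 ctr [ 0.5159246  -0.19732504  0.127     ] dot [ 0.51643322 -0.19801511  0.127     ]
disc [ 0.50388927 -0.22012863  0.097     ] [ 0.5235971  -0.17342952  0.097     ] [ 0.51374318 -0.19677908  0.097     ]
bridge screws [ 0.47667708 -0.19470197  0.085     ] [ 0.55781055 -0.20202257  0.085     ] [ 0.51724381 -0.19836227  0.085     ]
tool x yaw 67.31292020336416 [ 0.51419431 -0.1953481   0.24997143]
```

The knob axis measures about (0.516,-0.198) and the bar yaw about -18.6°. That puts the screw near 0.23 rad, so I expect roughly 135–158° of travel. I'll turn the tool +4°, go down 130 mm and close gently.

```bash
python3 -m inch '0.05 0 -1 0 0 0.5 0; 0.05 0 -2 0 0 0.5 0; 0.05 0 -2.7 0 0 0.5 0; 0.05 0 -3.25 0 0 0.5 0; 0.05 0 -3.25 0 0 0.5 0; 0.05 0 -3.25 0 0 0.5 0' 25; python3 -c "
from h import *
st(); shot('wrist','w2')"
```

```text
clock: 2.85
position: [0.5166, -0.1956, 0.1207]
eef_rot: [-0.0, 0.812, 0.583, 0.0]
force: [0.2, -1.1, 1.0]
gripper_width: 0.0851
clock 2.85
joint_pos [ 0.0236  0.4347  0.3369  1.9678 -0.2018  0.7712  1.7217]
position [ 0.5166 -0.1956  0.1207]
eef_rot [-2.000e-04  8.125e-01  5.830e-01  2.000e-04]
force [ 0.1794 -1.0673  0.9663]
moment [-0.0371  0.0378  0.0595]
gripper_width 0.0851
```

View pics/w2.png

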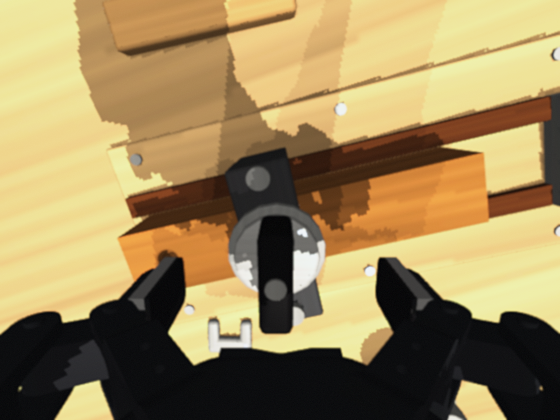

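The bar is between the open pads (dot at (276,290), jaw midline near 281), about 2 mm off centre. I'll close at 25 N and watch the force.

```bash
python3 -m inch '0 0 0 0 0 0 180; 0 0 0 0 0 0 220; 0 0 0 0 0 0 255; 0 0 0 0 0 0 255; 0 0 0 0 0 0 255; 0 0 0 0 0 0 255' 25; python3 -c "
from h import *
st();st()"
```

```text
clock: 3.5
position: [0.5161, -0.1975, 0.1207]
eef_rot: [0.0, 0.813, 0.582, -0.0]
force: [-1.7, -2.1, 3.3]
gripper_width: 0.0147
clock 3.5
joint_pos [ 0.0254  0.4348  0.3384  1.9678 -0.2016  0.7708  1.7222]
position [ 0.5161 -0.1975  0.1207]
eef_rot [ 2.000e-04  8.132e-01  5.820e-01 -1.000e-04]
force [-1.7339 -2.1181  3.2875]
moment [-0.2332  0.2697  0.0315]
gripper_width 0.0147
clock 3.5
joint_pos [ 0.0254  0.4348  0.3384  1.9678 -0.2016  0.7708  1.7222]
position [ 0.5161 -0.1975  0.1207]
eef_rot [ 2.000e-04  8.132e-01  5.820e-01 -1.000e-04]
force [-1.7339 -2.1181  3.2875]
moment [-0.2332  0.2697  0.0315]
gripper_width 0.0147
```

```bash
python3 -m inch '0 0 0 0 0 -0.25 255; 0 0 0 0 0 -1 255; 0 0 0 0 0 -2 255; 0 0 0 0 0 -3 255; 0 0 0 0 0 -4 255; 0 0 0 0 0 -5 255' 60; python3 -c "
from h import *
st()"
```

```text
clock: 4.1
position: [0.516, -0.1977, 0.1208]
eef_rot: [0.0, 0.964, 0.266, -0.0]
force: [-3.0, -2.7, 3.7]
gripper_width: 0.0142
clock 4.1
joint_pos [-0.1105  0.4597  0.5197  1.9754 -0.3158  0.7852  1.1279]
position [ 0.516  -0.1977  0.1208]
eef_rot [ 5.000e-04  9.641e-01  2.656e-01 -0.000e+00]
force [-2.9771 -2.7455  3.7124]
moment [-0.3735  0.4184  0.1052]
gripper_width 0.0142
```

The moment Mz is about 0.11 N m, which matches the screw friction. I'll continue.

```bash
python3 -m inch '0 0 0 0 0 -1 255; 0 0 0 0 0 -2 255; 0 0 0 0 0 -3 255; 0 0 0 0 0 -4 255; 0 0 0 0 0 -5 255; 0 0 0 0 0 -6 255; 0 0 0 0 0 -7 255; 0 0 0 0 0 -8 255'; python3 -c "
from h import *
st()"; python3 -m inch '0 0 0 0 0 -1 255; 0 0 0 0 0 -2 255;0 0 0 0 0 -2 255'; python3 -c "
from h import *
st()"
```

```text
clock: 4.9
position: [0.5157, -0.1978, 0.1208]
eef_rot: [0.001, 0.958, -0.286, 0.0]
force: [-3.9, -1.6, 5.9]
gripper_width: 0.0137
clock 4.9
joint_pos [-0.3166  0.5376  0.816   1.9863 -0.5234  0.8391  0.212 ]
position [ 0.5157 -0.1978  0.1208]
eef_rot [ 6.000e-04  9.583e-01 -2.856e-01  0.000e+00]
force [-3.8794 -1.6312  5.9421]
moment [-0.433   0.6982  0.1806]
gripper_width 0.0137
clock: 5.2
position: [0.5156, -0.1977, 0.1208]
eef_rot: [0.001, 0.91, -0.415, -0.0]
force: [-3.8, -1.5, 7.5]
gripper_width: 0.0138
clock 5.2
joint_pos [-0.3638  0.5671  0.8906  1.9883 -0.58    0.8616 -0.0096]
position [ 0.5156 -0.1977  0.1208]
eef_rot [ 1.000e-03  9.099e-01 -4.148e-01 -2.000e-04]
force [-3.7818 -1.537   7.5208]
moment [-0.2693  0.7902  0.0306]
gripper_width 0.0138
```

About 120° done, so the screw is near 2.33. I'll use small steps from here, reading the moment at each.

```bash
echo 'from h import *
s=ctrl.read_state(); w=s["eef_rot"]; print("yaw",round(float(np.degrees(2*np.arctan2(w[2],w[1]))),2),"F",np.round(s["force"],1),"M",np.round(s["moment"],3), "j",np.round(s["joint_pos"],2))'>r.py
for i in 1 2; do :; done
python3 -m inch '0 0 0 0 0 -0.25 255; 0 0 0 0 0 -0.5 255' >/dev/null; python3 r.py
python3 -m inch '0 0 0 0 0 -0.25 255; 0 0 0 0 0 -0.5 255' >/dev/null; python3 r.py
python3 -m inch '0 0 0 0 0 -0.25 255; 0 0 0 0 0 -0.5 255' >/dev/null; python3 r.py
```

```text
yaw -52.96 F [-3.6 -2.4  6.8] M [-0.32   0.773  0.126] j [-0.37  0.57  0.91  1.99 -0.59  0.87 -0.06]
yaw -56.95 F [-3.8 -1.2  6.7] M [-0.291  0.76   0.115] j [-0.38  0.58  0.93  1.99 -0.61  0.87 -0.12]
yaw -60.96 F [-3.5 -1.   6.6] M [-0.259  0.753  0.141] j [-0.4   0.59  0.94  1.99 -0.62  0.88 -0.18]
```

```bash
python3 -m inch '0 0 0 0 0 -0.15 255; 0 0 0 0 0 -0.3 255' >/dev/null; python3 r.py
python3 -m inch '0 0 0 0 0 -0.15 255; 0 0 0 0 0 -0.3 255' >/dev/null; python3 r.py
python3 -m inch '0 0 0 0 0 -0.15 255; 0 0 0 0 0 -0.3 255' >/dev/null; python3 r.py
```

```text
yaw -63.32 F [-4.1 -1.4  7.2] M [-0.296  0.779  0.158] j [-0.4   0.6   0.96  1.99 -0.63  0.88 -0.21]
yaw -65.72 F [-3.2 -1.1  6.4] M [-0.313  0.816  0.089] j [-0.41  0.6   0.97  1.99 -0.64  0.89 -0.24]
yaw -68.12 F [-3.2  0.1  5.5] M [-0.267  0.796  0.089] j [-0.41  0.61  0.98  1.99 -0.65  0.89 -0.28]
```

```bash
python3 -m inch '0 0 0 0 0 -0.15 255; 0 0 0 0 0 -0.3 255' >/dev/null; python3 r.py
python3 -m inch '0 0 0 0 0 -0.15 255; 0 0 0 0 0 -0.3 255' >/dev/null; python3 r.py
```

```text
yaw -70.52 F [-4.  -1.3  7.6] M [-0.301  0.835  0.137] j [-0.42  0.61  0.99  1.99 -0.66  0.9  -0.31]
yaw -72.92 F [-4.7 -1.1  7. ] M [-0.296  0.816  0.056] j [-0.43  0.62  1.    1.99 -0.67  0.9  -0.34]
```

```bash
python3 -m inch '0 0 0 0 0 -0.15 255; 0 0 0 0 0 -0.3 255' >/dev/null; python3 r.py
```

```text
yaw -75.32 F [-4.2 -1.   6.2] M [-0.244  0.843  0.119] j [-0.43  0.62  1.01  1.99 -0.68  0.91 -0.38]
```

```bash
python3 -m inch '0 0 0 0 0 -0.15 255; 0 0 0 0 0 -0.3 255' >/dev/null; python3 r.py
python3 -m inch '0 0 0 0 0 -0.15 255; 0 0 0 0 0 -0.3 255' >/dev/null; python3 r.py
```

```text
yaw -77.71 F [-4.2  0.2  7.4] M [-0.261  0.844  0.178] j [-0.44  0.63  1.02  1.99 -0.69  0.91 -0.41]
yaw -80.07 F [-3.3 -0.8  7.1] M [-0.259  0.808  0.325] j [-0.44  0.64  1.03  1.99 -0.69  0.92 -0.44]
```

```bash
python3 -m inch '0 0 0 0 0 -0.15 255; 0 0 0 0 0 -0.3 255' >/dev/null; python3 r.py
```

```text
yaw -82.41 F [-4.  -2.4  6.2] M [-0.292  0.824  0.564] j [-0.45  0.64  1.04  1.99 -0.7   0.92 -0.48]
```

The stop is felt: Mz rose 0.12 → 0.33 → 0.56 N m at about 0.2 per 2.4°, as the insert's stiffness predicts. Insert twist is about 0.11 rad, within the limit. I'll ease back about 4° to take out the strain, release and rise.

```bash
python3 -m inch '0 0 0 0 0 0.25 255; 0 0 0 0 0 0.5 255' >/dev/null; python3 r.py
python3 -m inch '0 0 0 0 0 0 200; 0 0 0 0 0 0 100; 0 0 0 0 0 0 0; 0 0 0 0 0 0 0; 0 0 0 0 0 0 0; 0 0 0.5 0 0 0 0; 0 0 1.5 0 0 0 0; 0 0 2.5 0 0 0 0';python3 r.py
```

```text
yaw -78.34 F [-2.7 -0.8  8.4] M [-0.262  0.865  0.183] j [-0.44  0.63  1.02  1.99 -0.69  0.91 -0.42]
clock: 8.6
position: [0.5157, -0.1967, 0.221]
eef_rot: [0.001, 0.775, -0.632, -0.001]
force: [1.1, 0.6, 0.7]
gripper_width: 0.0855
yaw -78.43 F [1.1 0.6 0.7] M [-0.034 -0.021 -0.022] j [-0.55  0.52  1.17  1.9  -0.54  1.09 -0.53]
```

Released cleanly. Next I'll go over blank_grip (about (0.525,-0.093)) with the jaws across the blank at yaw -5°.

```bash
python3 -m inch '0 0.3 0.5 0 0 1 0; 0 0.7 0.5 0 0 2 0; 0.1 1.2 0.5 0 0 3 0; 0.1 1.7 0.5 0 0 4 0; 0.2 2.2 0.5 0 0 5 0; 0.2 2.6 0.5 0 0 6 0; 0.2 2.6 0.5 0 0 7 0; 0.2 2.6 0.5 0 0 8 0'
python3 -m inch '0 0 0 0 0 1.15 0;0 0 0 0 0 1.15 0;0 0 0 0 0 1.15 0';python3 r.py
python3 -c "
from h import *
c=shot('wrist','w3')"
```

```text
clock: 9.4
position: [0.5242, -0.092, 0.2403]
eef_rot: [-0.0, 0.993, -0.122, -0.0]
force: [0.2, 0.6, 0.6]
gripper_width: 0.0855
clock: 9.7
position: [0.5241, -0.093, 0.2404]
eef_rot: [-0.0, 0.999, -0.047, 0.0]
force: [-0.3, 0.3, -0.1]
gripper_width: 0.0855
yaw -5.38 F [-0.3  0.3 -0.1] M [0.017 0.027 0.004] j [-0.61  0.32  0.88  1.92 -0.29  1.03  0.31]
```

View pics/w3.png

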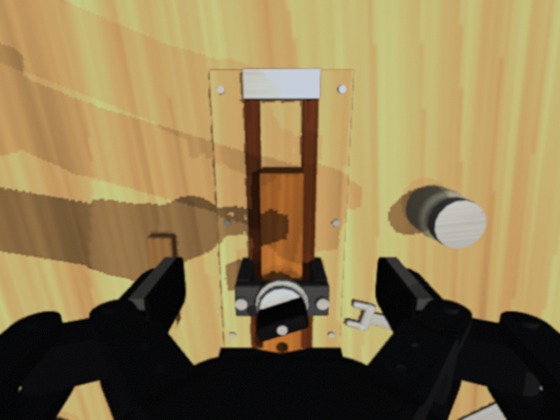

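The view is aligned. The blank's front end is at row ~171 (columns 253–308), the stop face at row ~99 (columns 243–320), and the bridge at row ~295.

Run:
```python
from h import *
c=load('w3'); f=c['frame'][60:300,200:360,::-1]
cv2.imwrite('pics/w3z.png',cv2.resize(np.clip(f*1.6,0,255).astype('uint8'),None,fx=2.5*1.0,fy=2.5,interpolation=cv2.INTER_CUBIC))
h=cv2.cvtColor(c['frame'],cv2.COLOR_RGB2HSV)
for r in (185,200,230): print(r,[(u,*map(int,h[r,u])) for u in list(range(250,264,2))+list(range(300,314,2))])
print([(v,*map(int,h[v,290])) for v in range(92,104,1)],[(v,*map(int,h[v,290])) for v in range(160,178)])
```

```text
185 [(250, 10, 189, 70), (252, 10, 188, 42), (254, 10, 193, 41), (256, 9, 190, 39), (258, 12, 198, 40), (260, 13, 189, 116), (262, 14, 192, 145), (300, 14, 190, 156), (302, 13, 189, 144), (304, 11, 189, 93), (306, 10, 194, 84), (308, 10, 194, 83), (310, 10, 189, 85), (312, 10, 191, 80)]
200 [(250, 11, 194, 79), (252, 10, 194, 50), (254, 11, 187, 41), (256, 9, 185, 40), (258, 10, 198, 36), (260, 13, 191, 111), (262, 14, 191, 155), (300, 14, 190, 150), (302, 14, 194, 134), (304, 10, 189, 89), (306, 10, 189, 85), (308, 10, 194, 84), (310, 10, 190, 86), (312, 11, 194, 79)]
230 [(250, 10, 194, 54), (252, 11, 197, 57), (254, 10, 188, 57), (256, 10, 181, 52), (258, 10, 184, 47), (260, 12, 188, 53), (262, 13, 189, 77), (300, 14, 190, 148), (302, 13, 193, 131), (304, 10, 197, 83), (306, 11, 193, 86), (308, 10, 194, 88), (310, 11, 196, 86), (312, 11, 192, 77)]
[(92, 108, 21, 216), (93, 110, 23, 218), (94, 110, 24, 219), (95, 110, 24, 220), (96, 111, 22, 220), (97, 109, 20, 203), (98, 108, 17, 149), (99, 15, 30, 85), (100, 16, 125, 90), (101, 18, 133, 132), (102, 19, 123, 174), (103, 20, 118, 197)] [(160, 18, 126, 200), (161, 18, 128, 197), (162, 18, 129, 190), (163, 17, 130, 180), (164, 17, 130, 176), (165, 17, 133, 169), (166, 17, 140, 142), (167, 15, 156, 93), (168, 14, 179, 57), (169, 14, 191, 52), (170, 13, 188, 53), (171, 13, 195, 51), (172, 13, 190, 67), (173, 13, 191, 108), (174, 13, 189, 144), (175, 14, 191, 156), (176, 14, 190, 161), (177, 14, 190, 168)]
```

View pics/w3z.png

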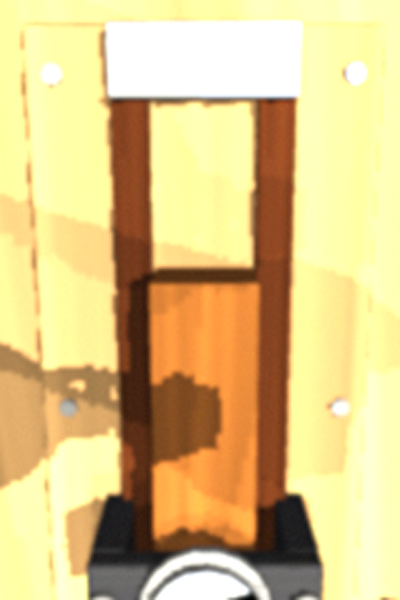

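Run:
```python
from h import *
c=load('w3')
a=onz(c,259.3,173,.062);b=onz(c,303.3,173,.062);e=onz(c,259.8,215,.062);g=onz(c,303.3,215,.062)
print('front corners',a,b,'w',np.linalg.norm(a-b))
m=(a+b)/2; k=(e+g)/2; d=m-k; print('mid',m,'dir',np.degrees(np.arctan2(d[1],d[0])))
s1=onz(c,243.5,98.5,.028);s2=onz(c,320,98.5,.028); sm=(s1+s2)/2
print('stop',sm,np.linalg.norm(s1-s2),np.degrees(np.arctan2(*(s2-s1)[1::-1])))
y=np.array([.09,.996,0]); print('gap',(sm-m)@y,'grip',m-.022*y)
```

```text
front corners [ 0.50644625 -0.07173281  0.062     ] [ 0.54850601 -0.07566724  0.062     ] w 0.04224338461192601
mid [ 0.52747613 -0.07370002  0.062     ] dir 85.05674875736764
stop [ 0.53450651 -0.00413253  0.028     ] 0.07678897901471654 -5.336607767389015
gap 0.06992196019607333 grip [ 0.52549613 -0.09561202  0.062     ]
```

Width 42.2 and gap 69.9 match the given values; grip point is (0.5255,-0.0955). I'll descend to z 0.048 and close gently.

```bash
python3 -m inch '0.03 -0.05 -1 0 0 0 0; 0.03 -0.05 -2 0 0 0 0; 0.03 -0.05 -3 0 0 0 0; 0.03 -0.05 -4 0 0 0 0; 0.03 -0.05 -4.5 0 0 0 0; 0.03 -0.05 -4.8 0 0 0 0; 0.03 -0.05 -4.8 0 0 0 0';python3 r.py
python3 -m inch '0 0 0 0 0 0 60; 0 0 0 0 0 0 120; 0 0 0 0 0 0 160;0 0 0 0 0 0 255;0 0 0 0 0 0 255;0 0 0 0 0 0 255' 30; python3 r.py; python3 -c "
from h import *
c=shot('wrist','w4')"
```

```text
clock: 10.45
position: [0.5247, -0.0949, 0.0472]
eef_rot: [0.0, 0.999, -0.046, -0.001]
force: [-0.6, -0.9, 0.1]
gripper_width: 0.085
yaw -5.26 F [-0.6 -0.9  0.1] M [ 0.026 -0.044  0.04 ] j [-0.39  0.6   0.66  2.06 -0.59  0.67  0.56]
clock: 11.05
position: [0.5261, -0.0948, 0.0495]
eef_rot: [-0.0, 0.999, -0.045, 0.001]
force: [-1.3, 0.4, 6.2]
gripper_width: 0.0413
yaw -5.2 F [-1.3  0.4  6.2] M [ 0.097  0.23  -0.05 ] j [-0.4   0.6   0.66  2.06 -0.59  0.67  0.56]
```

View pics/w4.png

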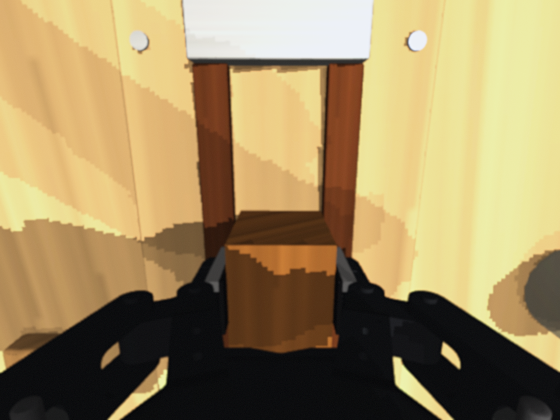

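The blank is held squarely between the pads, with the stop ahead at row ~60. I'll slide 62 mm first, checking the force early in case the pin still drags.

```bash
python3 -m inch '0.01 0.05 0 0 0 0 255; 0.01 0.1 0 0 0 0 255';python3 r.py
```

```text
clock: 11.3
position: [0.5265, -0.0931, 0.0496]
eef_rot: [0.001, 0.999, -0.046, 0.002]
force: [-0.5, -4.5, 5.4]
gripper_width: 0.0417
yaw -5.28 F [-0.5 -4.5  5.4] M [-0.875  0.164  0.071] j [-0.4   0.6   0.66  2.06 -0.58  0.67  0.55]
```

```bash
python3 -m inch '0.01 0.05 0 0 0 0 255; 0.01 0.1 0 0 0 0 255';python3 r.py;python3 -m inch '0.01 0.05 0 0 0 0 255; 0.01 0.1 0 0 0 0 255';python3 r.py
```

```text
clock: 11.5
position: [0.527, -0.0894, 0.0496]
eef_rot: [0.002, 0.999, -0.046, 0.002]
force: [-0.4, -5.6, 4.9]
gripper_width: 0.0417
yaw -5.29 F [-0.4 -5.6  4.9] M [-0.846  0.208  0.075] j [-0.41  0.6   0.66  2.06 -0.58  0.67  0.55]
clock: 11.7
position: [0.5273, -0.0855, 0.0496]
eef_rot: [0.002, 0.999, -0.046, 0.002]
force: [-1.1, -4.2, 5.4]
gripper_width: 0.0417
yaw -5.3 F [-1.1 -4.2  5.4] M [-1.033  0.176  0.097] j [-0.42  0.6   0.66  2.07 -0.59  0.67  0.54]
```

Force is steady at 4–5 N, so this is free sliding friction with no pin load. About 10 mm has been moved. I'll continue 48 mm.

```bash
python3 -m inch '0.02 0.2 0 0 0 0 255; 0.04 0.4 0 0 0 0 255; 0.05 0.6 0 0 0 0 255; 0.07 0.8 0 0 0 0 255; 0.09 1 0 0 0 0 255; 0.11 1.2 0 0 0 0 255; 0.11 1.2 0 0 0 0 255';python3 r.py
python3 -c "
from h import *
c=shot('wrist','w5')"
```

```text
clock: 12.4
position: [0.5319, -0.0361, 0.0496]
eef_rot: [0.001, 0.999, -0.045, 0.001]
force: [-0.0, -4.0, 6.5]
gripper_width: 0.0415
yaw -5.21 F [-0.  -4.   6.5] M [-0.596  0.246  0.057] j [-0.51  0.6   0.67  2.07 -0.59  0.67  0.45]
```

View pics/w5.png

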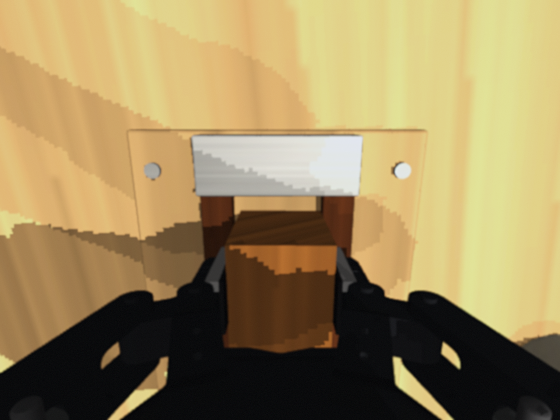

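About 10 mm of gap is left and the grasp is unchanged. I'll go 7 mm, then creep 1 mm at a time.

```bash
python3 -m inch '0.01 0.06 0 0 0 0 255; 0.02 0.12 0 0 0 0 255; 0.02 0.17 0 0 0 0 255; 0.02 0.17 0 0 0 0 255' | sed -n 2p;python3 r.py
python3 -m inch '0 0.025 0 0 0 0 255; 0 0.025 0 0 0 0 255' | sed -n 2p;python3 r.py
```

```text
position: [0.5324, -0.0305, 0.0496]
yaw -5.29 F [-1.3 -5.9  6.9] M [-1.015  0.391  0.046] j [-0.53  0.6   0.67  2.07 -0.59  0.67  0.44]
position: [0.5325, -0.0296, 0.0496]
yaw -5.29 F [-0.9 -6.6  6.7] M [-1.014  0.369  0.081] j [-0.53  0.6   0.67  2.07 -0.59  0.67  0.44]
```

```bash
python3 -m inch '0 0.025 0 0 0 0 255; 0 0.025 0 0 0 0 255' | sed -n 2p;python3 r.py
```

```text
position: [0.5325, -0.0285, 0.0496]
yaw -5.3 F [-1.1 -5.3  6. ] M [-0.982  0.292  0.033] j [-0.53  0.6   0.67  2.07 -0.59  0.67  0.44]
```

```bash
python3 -m inch '0 0.025 0 0 0 0 255; 0 0.025 0 0 0 0 255' | sed -n 2p;python3 r.py
```

```text
position: [0.5326, -0.0275, 0.0496]
yaw -5.29 F [-0.4 -5.5  5.8] M [-0.94   0.254  0.078] j [-0.53  0.6   0.67  2.07 -0.59  0.67  0.44]
```

```bash
python3 -m inch '0 0.025 0 0 0 0 255; 0 0.025 0 0 0 0 255' | sed -n 2p;python3 r.py
```

```text
position: [0.5327, -0.0264, 0.0496]
yaw -5.29 F [-0.2 -4.9  5.9] M [-0.973  0.238 -0.025] j [-0.53  0.6   0.67  2.07 -0.59  0.67  0.43]
```

```bash
python3 -m inch '0 0.025 0 0 0 0 255; 0 0.025 0 0 0 0 255' | sed -n 2p;python3 r.py
```

```text
position: [0.5328, -0.0254, 0.0496]
yaw -5.28 F [-0.5 -4.8  5.2] M [-0.902  0.185  0.069] j [-0.54  0.6   0.67  2.07 -0.59  0.67  0.43]
```

```bash
python3 -m inch '0 0.025 0 0 0 0 255; 0 0.025 0 0 0 0 255' | sed -n 2p;python3 r.py
```

```text
position: [0.5328, -0.0251, 0.0496]
yaw -5.3 F [-0.3 -8.1  5.2] M [-1.218  0.129  0.116] j [-0.54  0.6   0.67  2.07 -0.59  0.67  0.43]
```

Contact: the motion stalled and the force is rising. I'll build up to roughly 15 N in small steps, then hold.

```bash
python3 -m inch '0 0.02 0 0 0 0 255; 0 0.02 0 0 0 0 255' | sed -n 2p;python3 r.py
```

```text
position: [0.5328, -0.025, 0.0496]
yaw -5.31 F [-0.4 -8.4  4.3] M [-1.603  0.132  0.106] j [-0.54  0.6   0.67  2.07 -0.59  0.67  0.43]
```

```bash
python3 -m inch '0 0.02 0 0 0 0 255; 0 0.02 0 0 0 0 255' | sed -n 2p;python3 r.py
```

```text
position: [0.5328, -0.025, 0.0497]
yaw -5.34 F [  0.1 -10.7   5.5] M [-1.855  0.2    0.145] j [-0.54  0.6   0.67  2.07 -0.59  0.67  0.43]
```

```bash
python3 -m inch '0 0.02 0 0 0 0 255; 0 0.04 0 0 0 0 255' | sed -n 2p;python3 r.py
```

```text
position: [0.5328, -0.0249, 0.0497]
yaw -5.37 F [ -0.4 -14.4   4.3] M [-2.763  0.275  0.17 ] j [-0.54  0.6   0.67  2.07 -0.59  0.67  0.43]
```

```bash
python3 -m inch '0 0.02 0 0 0 0 255; 0 0.03 0 0 0 0 255' | sed -n 2p;python3 r.py;python3 -m inch '0 0 0 0 0 0 255; 0 0 0 0 0 0 255;0 0 0 0 0 0 255; 0 0 0 0 0 0 255; 0 0 0 0 0 0 255' | sed -n 2p;python3 r.py
```

```text
position: [0.5327, -0.0248, 0.0498]
yaw -5.41 F [ -0.9 -16.    5.2] M [-3.127  0.264  0.214] j [-0.54  0.6   0.67  2.07 -0.59  0.66  0.42]
position: [0.5327, -0.0248, 0.0498]
yaw -5.42 F [ -0.5 -13.9   4.8] M [-2.952  0.287  0.196] j [-0.54  0.6   0.67  2.07 -0.59  0.66  0.42]
```

Held for over 0.5 s at about 15 N on the wrist, roughly 10 N on the stop after friction. I'll ease off partly so no drag-back occurs, open and rise.

```bash
python3 -m inch '0 -0.025 0 0 0 0 255; 0 -0.05 0 0 0 0 255' | sed -n 2p;python3 r.py
python3 -m inch '0 0 0 0 0 0 150; 0 0 0 0 0 0 80; 0 0 0 0 0 0 0; 0 0 0 0 0 0 0; 0 0 0 0 0 0 0; 0 0 0 0 0 0 0';python3 r.py
python3 -m inch '0 0 0.5 0 0 0 0; 0 0 1.5 0 0 0 0; 0 0 2.5 0 0 0 0; 0 -0.5 3.5 0 0 0 0; 0 -1 4.5 0 0 0 0; 0 -1 4.5 0 0 0 0'; python3 -c "
from h import *
c=shot('wrist','w6')"
```

```text
position: [0.5327, -0.025, 0.0497]
yaw -5.39 F [-0.2 -9.9  5.2] M [-1.844  0.122  0.153] j [-0.54  0.6   0.67  2.07 -0.59  0.67  0.43]
clock: 16.15
position: [0.5318, -0.0191, 0.0483]
eef_rot: [-0.0, 0.999, -0.045, -0.0]
force: [0.3, -0.4, -0.6]
gripper_width: 0.0856
yaw -5.15 F [ 0.3 -0.4 -0.6] M [-0.031  0.038 -0.009] j [-0.54  0.6   0.66  2.07 -0.59  0.67  0.43]
clock: 16.75
position: [0.5345, -0.0636, 0.2338]
eef_rot: [-0.0, 0.999, -0.048, 0.006]
force: [0.0, -0.5, -0.5]
gripper_width: 0.0853
```

View pics/w6.png

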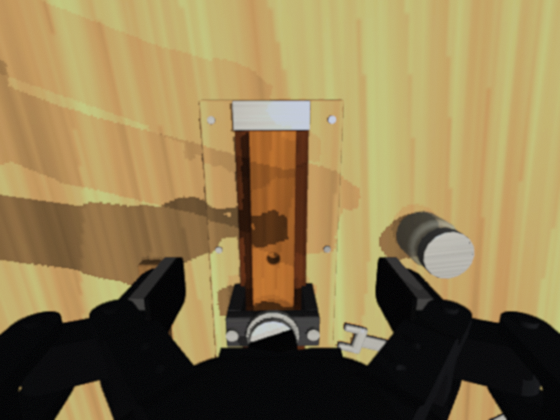

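The blank now reaches the stop (face at row ~130) and the front hole shows at (272,258). I'll check the gap and the flatness.

Run:
```python
from h import *
c=load('w6')
f=c['frame'][95:180,220:330,::-1]; cv2.imwrite('pics/w6z.png',cv2.resize(np.clip(f*1.5,0,255).astype('uint8'),None,fx=6,fy=6,interpolation=cv2.INTER_CUBIC))
for v in (140,170,220,245,280): print(v,[pt(c,u,v).round(4).tolist() for u in (262,285)])
s=c=shot('scene','s6'); f=c['frame'][110:245,195:340,::-1]
cv2.imwrite('pics/s6z.png',cv2.resize(np.clip(f*1.5,0,255).astype('uint8'),None,fx=4.4,fy=4.4,interpolation=cv2.INTER_CUBIC))
```

```text
140 [[0.5252, -0.0116, 0.0628], [0.5461, -0.0136, 0.0635]]
170 [[0.5222, -0.0389, 0.0624], [0.5436, -0.0407, 0.0639]]
220 [[0.517, -0.0871, 0.0637], [0.5392, -0.0891, 0.0643]]
245 [[0.514, -0.1135, 0.0621], [0.5368, -0.1152, 0.0634]]
280 [[0.5099, -0.151, 0.0633], [0.5334, -0.1535, 0.063]]
```

View pics/w6z.png

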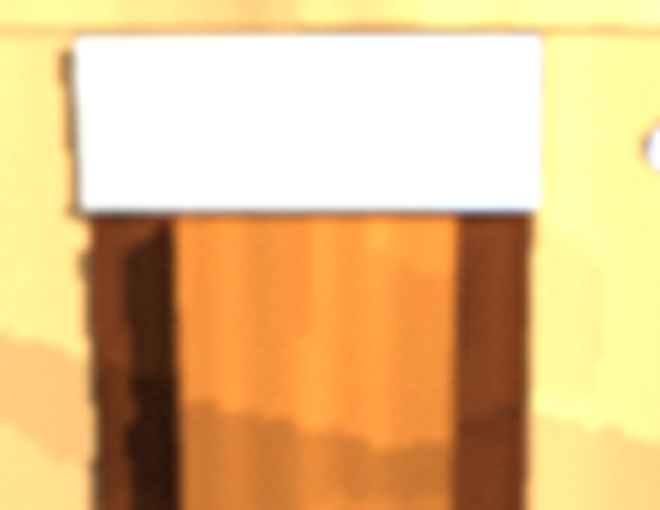

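View pics/s6z.png

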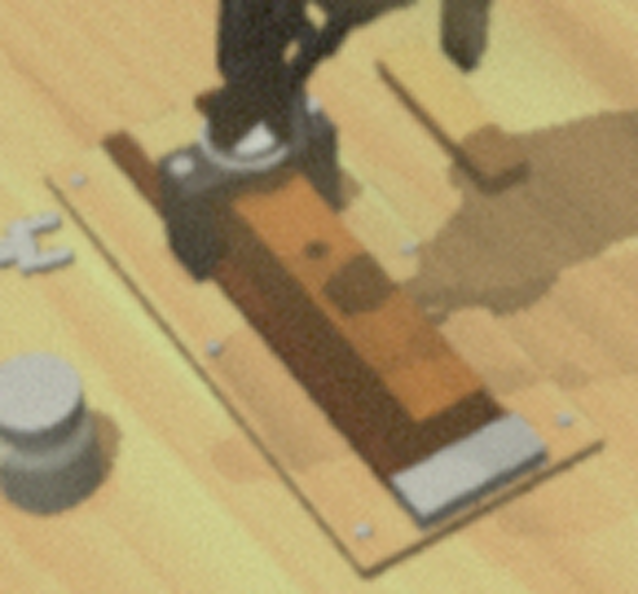

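Run:
```python
from h import *
y=np.array([.09,.996,0])
c=load('w6'); print('cam',-np.array(c['R']).T@c['t'])
h=cv2.cvtColor(c['frame'],cv2.COLOR_RGB2HSV); print([(v,*map(int,h[v,275])) for v in range(126,138)])
for v in (130,131): print(onz(c,272,v,.062)@y,onz(c,272,v,.028)@y)
print('stop face y', onz(load('w3'),282,98.5,.028)@y)
c=load('s6'); g=lambda a,b,z:onz(c,195+a/4.4-.4,110+b/4.4-.4,z)
a=g(412,422,.062);b=g(483,390,.062); s1=g(393,482,.028);s2=g(513,418,.028)
print('front top',a,b,np.linalg.norm(a-b),(a+b)/2@y,'stop',s1,s2,np.linalg.norm(s1-s2),(s1+s2)/2@y)
```

```text
cam [0.53957676 0.00139711 0.3582489 ]
[(126, 51, 9, 202), (127, 51, 9, 202), (128, 55, 8, 193), (129, 30, 10, 153), (130, 11, 87, 126), (131, 13, 180, 150), (132, 14, 191, 178), (133, 14, 188, 184), (134, 14, 188, 183), (135, 14, 190, 183), (136, 14, 190, 183), (137, 14, 189, 182)]
0.04446949616617629 0.0438401142663252
0.043591711706925024 0.04286158792645841
stop face y 0.0440203055313137
front top [ 0.55917677 -0.00724572  0.062     ] [ 5.19024115e-01 -3.22950305e-04  6.20000000e-02] 0.04074506688290623 0.04474984102662214 stop [ 0.57413292 -0.00437052  0.028     ] [0.50094132 0.00314319 0.028     ] 0.07357625374683843 0.047767130947563276
```

The near-overhead wrist view puts the blank's end flush with the stop face (0.0436–0.0445 against 0.0440 along y). The top is level at 62–64 mm and the bystanders look unmoved, so I'm handing in.

```bash
python3 -m inch '0 0 0 0 0 0 0; 0 0 0 0 0 0 0'; python3 -c "
from cell import ctrl
print(ctrl.finish_job())"
```

```text
clock: 17.05
position: [0.531, -0.0586, 0.2269]
eef_rot: [0.0, 0.999, -0.045, -0.001]
force: [-1.4, 0.1, 0.1]
gripper_width: 0.085
the job is handed in; nothing more can be done
None
```

The index pin is loosened and the blank is home against the end stop, flat and released. I handed the job in at 17 s with the gripper open and clear; no verdict was reported.

- **Knob:** I turned it clockwise about 150°. The torque then rose from 0.12 to 0.56 N m, which is the end stop (about 0.11 rad of strain in the insert). I eased back about 4° and let go.
- **Blank:** It slid freely about 70 mm at 4–6 N, with no sign of load on the pin. I held it against the stop for more than 0.5 s at about 15 N on the wrist, roughly 10 N on the stop after friction, then eased off and opened.
- **Last checks:** The wrist picture shows the blank's front flush with the stop face to within about 1 mm. Its top is level at 62–64 mm over the part in view. The jar, spanner and push stick look unmoved by eye; I did not measure them again.
- **Disagreement:** The coarser scene camera put the blank's front edge about 3 mm short of the stop. I put that down to reading pixels in a low-resolution picture. The stall on contact, the rise in force and the near-overhead wrist view all say it is home.

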